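# Lock the jam nut on the height stop

### The arm

A 7-joint arm with a two-finger parallel gripper is mounted at the origin on the work surface; the furniture and walls round the work are solid. World frame = base frame: x ahead of the robot, y to its left, z up, the work surface at z = 0. Lengths are in m, angles in rad, forces in N, time in s.
With the tool pointing down it reaches from about 0.425 to 0.925 m from the base axis. Payload 6.8 kg.
Tool frame: the origin (TCP) lies midway between the tips of the shut fingers; the grasp point (between the pads) lies 19 mm behind it; z points along the fingers, y is the line along which they close (so a half turn about z gives the same grasp; the last joint's range is limited). The gripper opens to 85 mm and grips with 20 to 120 N. Pads are 22 mm wide; open, the fingers measure 114 mm over their backs; the gripper's body (76 mm by 85 mm) begins 54 mm behind the grasp point. The pads swing forward as they close: fully open they stand 13 mm farther back than shut.
Start: joints at [-1.432, 0.477, 0.022, 1.555, -0.011, 1.109, -0.083], TCP at [0.165, 0.655, 0.231] pointing down, gripper open.
Joint ranges: [-2.96, 2.96], [-0.34, 2.1], [-1.41, 1.46], [0.24, 2.44], [-1.37, 4.51], [0.17, 1.92], [-2.96, 2.96]. Speed limits (rad/s): [2.39, 2.39, 3.14, 3.14, 3.14, 3.14, 3.14].

### API

Orientations are given as a rotation vector (axis times angle).
In Python, from bench import get_obs, grab_frame, camera_params, r gives the robot as it stands.
- The arm moves only by the shell command python3 -m jog 'ROWS' [FORCE]. ROWS is JSON, a list of rows, each an object of numbers: "rx", "ry", "rz": the turn, a rotation vector about the world's x, y, z scaled (see below); "x", "y", "z": the shift along the world's x, y, z scaled (see below); "jaw": the opening, from -1 (shut) to 1 (fully open). In form: [{"rx": .., "ry": .., "rz": .., "x": .., "y": .., "z": .., "jaw": ..}, ...]. A call has 1 to 8 rows; each row shifts and turns the commanded pose from where the row before left it; what a row does not reach is not made up. The controller multiplies each number of a shift by 60 mm and each number of a turn by 10 degrees. A row lasts 1/8 s, in which the tool goes at most 62.5 mm and 10.7 degrees, less where a joint would pass 70% of its speed; a pose out of reach is approached as far as the arm can. A call with a number of a shift or a turn outside -1 to 1 is refused whole. A call with a gripper value outside its range is refused whole. The fingers move at their own pace and stop on an object; FORCE is the grip in N (left out, the last holds). Time passes only in rows, so rows that do not move let the fingers close. It gives the time, the measured TCP pose, the force, the opening and the grip force at its end, in the units of the state.
- get_obs(): the state, without advancing time (a new reading comes with each control period).
- grab_frame(name): name is "scene" or "top" or "wrist"; returns the picture (480x640x3 uint8, red, green, blue); there is no depth.
- camera_params(name): a dict with "fx", "fy", "cx", "cy" (pixels), "k1" (the pictures are not rectified: a ray, as slopes to the right and down, at radius r is drawn at 1 + k1 r^2 times it, then the intrinsics apply), "R" (3x3) and "t" (3): a world point X has camera coordinates R X + t. Camera axes: x right, y down, z forward; pixel columns grow to the right and rows downward; lengths in m; the calibration is good to about 2 mm. A picture is of the moment at which its call begins: read the wrist's pose just before it. camera_params takes no time and is no camera call; for the wrist camera it gives the pose at the moment of the call.
- r.hand_in(): hands the job in; it is judged then, once.
The state is a dict: "clock": time; "joints": joint angles; "qvel": joint speeds; "tau": joint torques, N m; "tcp_pos": TCP position; "orientation": TCP orientation; "contact_force": force on the tool from outside, world axes, zero at the start; "moment": the same for the moment, N m; "grip_width": finger opening in m; "gripper_force": force on a finger pad.
Only numpy, scipy, OpenCV 4.12 (cv2) and the standard library are available. Lean on these libraries where they do the work, as an engineer would, in place of code of your own. Each camera call takes 0.05 s, during which the arm holds its last target. There are 200 camera calls.

### The job

Lock the jam nut on the height-stop stand of the stencil bench. Take the spanner with the wider jaw, lay it flat on the stand's base plate with its jaw fully home round the square lower nut and its handle beside the stop peg, then turn the winged jam nut clockwise until it is tight (its wing in line with the spanner's handle). The lower nut must stay practically still throughout, and the spanner is left in place on it.

Things in the scene. Friction and masses are not known exactly. Their poses are not given: they have to be found in the camera images.
- wide_spanner: Flat open-ended steel spanner, 12 mm thick, 0.22 kg; jaw 40 mm wide (the other spanner's is 24, too small). Origin: jaw centre, underside; x out of the open jaw, z up. Throat at x=-20; prongs parallel to x=20, flaring to x=41; head 66 mm wide, 90 at the tips. Handle 18 mm wide, ends at x=-184. Grip: black upright block 46 (x) by 16 (y) mm, centre x=-105, top z=50.
- stand: Fixed stand: dark steel base plate, 8 mm thick, x=-180 to 45 mm, 100 mm wide, with upright stud. Origin: stud axis at bench height, z up. On the stud: square lower nut, 36 mm across flats, z=8 to 26; above it the winged jam nut. The spanner belongs with its x along the stand's x, handle towards -x, and can be slid on along +x.
- stop_peg (a point): Top centre of the stand's upright stop peg, 14 mm across, 38 mm above the bench, at x=-150, y=+30 mm in the stand's frame. The spanner's handle lies on its -y side, 14 mm clear when in line; tightening swings the handle against the peg, which then holds it.
- lower_nut (a joint): Angle of the square lower nut, rad, growing clockwise from above; at 0 its flats are parallel to the stand's x and y. It turns easily (0.03 N m): unless the spanner holds it, it goes round with the jam nut. It starts within 0.08 of 0; more than 0.35 from 0 spoils the setting.
- jam_nut (a joint): Angle of the jam nut relative to the lower nut, rad, growing clockwise from above (tightening). Starts at 0 to 0.25, tight at its end 1.25 (over 1.05 counts). Friction 0.12 N m; stays where left. Round foot 31 mm across, z=28 to 38 mm; upright wing on the stud axis, 36 by 12 mm, z=38 to 68, stud end to 78. Wing's long direction: 1.25 - jam_nut - lower_nut, anticlockwise from the stand's x.

How it is judged:
On the way, in this order (a step that is already met when the one before it is completed fails the run):
1. the wide spanner lies flat on the base plate with its jaw round the lower nut, the jam nut still loose (horizontal distance between wide_spanner and stand below 0.014 m and z of wide_spanner in the frame of stand below 0.014 m and angle between wide_spanner's own z axis and vertical below 0.15 rad and value of joint jam_nut below 0.6 rad), for 0.2 s.
2. the jam nut is turned tight while the spanner stays on the lower nut (value of joint jam_nut above 1.05 rad and horizontal distance between wide_spanner and stand below 0.014 m and z of wide_spanner in the frame of stand below 0.014 m), for 0.2 s.
At the end, for the whole second after the job is handed in: The jam nut is tight (at least 1.05 of its 1.25 rad), the lower nut is within 0.35 rad of square to the stand, and the wide spanner lies at rest flat on the base plate (underside within 14 mm of bench height, tilt under 0.15 rad) with its jaw centre within 14 mm of the stud's axis (all of step 2 and value of joint lower_nut between -0.35 and 0.35 rad and angle between wide_spanner's own z axis and vertical below 0.15 rad and linear speed of wide_spanner below 0.02 m/s); the robot touches nothing.
It fails at once if the lower nut has turned more than 0.35 rad from square to the stand (value of joint lower_nut above 0.35 rad or value of joint lower_nut below -0.35 rad).
It also fails if it takes over 58 s, if anything falls off the work surface, if the arm or the gripper's body presses on something with over 40 N, if the wrist force passes 120 N, or if a joint passes its speed limit or range.

## Working session

There is one attempt and no reset: what is moved stays moved. The work goes in short steps, Python scripts to look and compute and a shell command to move; the robot and the scene stay as the last step left them, time stands still between calls to the robot, and variables do not carry over. Pictures are saved under pics/ and viewed, at most 10 in all, crops included, and the job is handed in when it is done.

```bash
mkdir -p pics; ls; python3 - <<'E'
from bench import *
import cv2
print(get_obs())
for n in ("scene","top"):
    f=grab_frame(n); cv2.imwrite(f"pics/{n}1.png",f[:,:,::-1]); print(n,camera_params(n))
E
```

```text
pics
{'clock': 0.0, 'joints': array([-1.43208477,  0.47780545,  0.02231035,  1.55649084, -0.01152168,
        1.10933323, -0.08310808]), 'qvel': array([-0.00242922,  0.00026316, -0.00212274, -0.00094246,  0.00138489,
        0.00060379, -0.00023154]), 'tau': array([ 1.85902776e-03, -5.96444857e+01,  1.60816435e+00, -2.81184822e+01,
        1.22769971e-02,  9.44226631e-03,  3.81025473e-05]), 'tcp_pos': array([0.16475204, 0.65393905, 0.23030495]), 'orientation': array([-3.86645753e-01, -3.11758143e+00,  2.99294969e-03]), 'contact_force': array([-0.67567838,  0.70101881,  0.14184864]), 'moment': array([-0.01278911, -0.01135744, -0.01939773]), 'gripper_force': 0.0, 'grip_width': 0.08524210621294132}
scene {'fx': 454.2903269477437, 'fy': 454.2903269477437, 'cx': 314.39676963300104, 'cy': 237.30706387824313, 'k1': -0.043133197131753225, 'R': array([[ 0.90492107, -0.42519506,  0.01808352],
       [-0.24811072, -0.56161139, -0.78932485],
       [ 0.34577294,  0.70978997, -0.61370944]]), 't': array([-0.47465305,  0.17641571,  0.83569438])}
top {'fx': 615.080370840989, 'fy': 615.080370840989, 'cx': 329.13140022216567, 'cy': 241.3271630658078, 'k1': -0.21251895996019743, 'R': array([[-1.22121967e-02, -9.99923393e-01, -2.01744157e-03],
       [-9.91853540e-01,  1.23694324e-02, -1.26781511e-01],
       [ 1.26796754e-01,  4.52725808e-04, -9.91928616e-01]]), 't': array([0.01412566, 0.52673909, 1.36826471])}
```

View pics/top1.png

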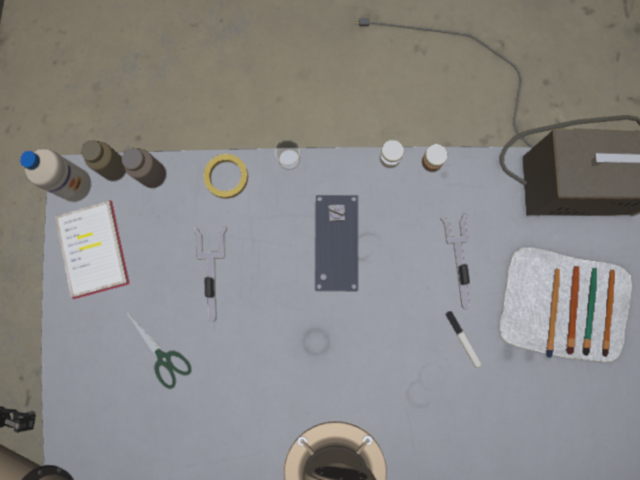

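View pics/scene1.png

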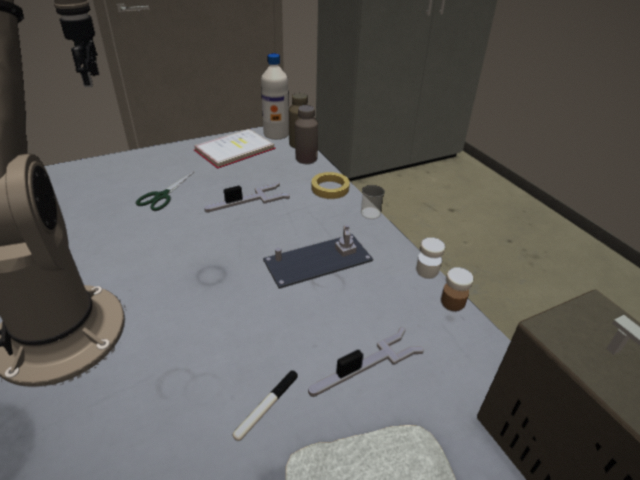

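The top view shows the wide spanner on the left (jaw about (211,243), grip (209,287)). The stand is in the middle, with its stud at about (337,212) and its peg at (323,277). I'll magnify both.

```bash
cat > h.py <<'E'
import numpy as np, cv2
from bench import *
def toworld(name,uv,z,p=None):
    p=p or camera_params(name)
    K=np.array([[p['fx'],0,p['cx']],[0,p['fy'],p['cy']],[0,0,1]])
    d=cv2.undistortPoints(np.array([[uv]],float),K,np.array([p['k1'],0,0,0,0]),None,None,None)[0,0] if False else None
    m=(np.array(uv,float)-[p['cx'],p['cy']])/[p['fx'],p['fy']]; q=m.copy()
    for _ in range(30): q=m/(1+p['k1']*(q@q))
    R=np.array(p['R']);t=np.array(p['t']); C=-R.T@t; d=R.T@np.r_[q,1]
    return C+d*(z-C[2])/d[2]
def topix(name,X,p=None):
    p=p or camera_params(name)
    c=np.array(p['R'])@np.array(X)+p['t']; q=c[:2]/c[2]; q=q*(1+p['k1']*(q@q))
    return q*[p['fx'],p['fy']]+[p['cx'],p['cy']]
E
sed -i '/undistortPoints/d;/K=np/d' h.py
python3 - <<'E'
from h import *
f=cv2.imread('pics/top1.png')
a=cv2.resize(f[220:325,180:245],None,fx=5.5,fy=5.5,interpolation=cv2.INTER_CUBIC)
b=cv2.resize(f[190:295,305:370],None,fx=5.5,fy=5.5,interpolation=cv2.INTER_CUBIC)
cv2.imwrite('pics/crop1.png',np.hstack([a,b])); print(a.shape)
E
```

```text
(578, 358, 3)
```

View pics/crop1.png

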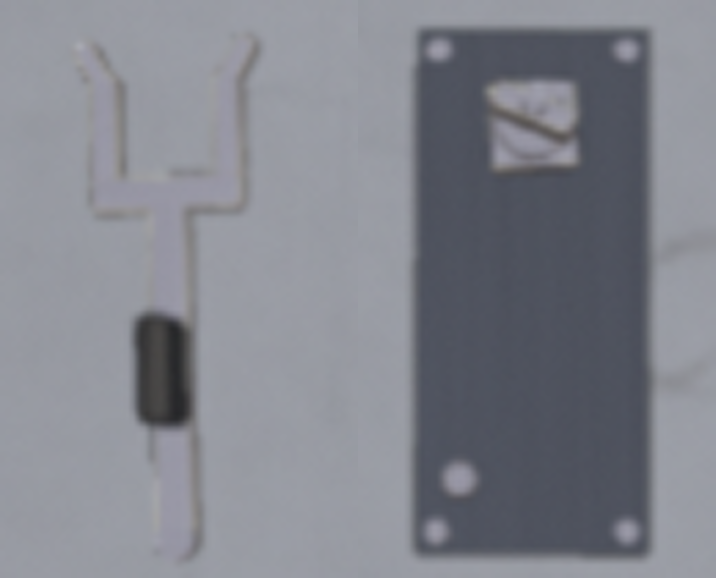

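```bash
python3 - <<'E'
from h import *
def A(u,v,z): return toworld('top',((u+.5)/5.5-.5+180,(v+.5)/5.5-.5+220),z)
def B(u,v,z): return toworld('top',((u-358+.5)/5.5-.5+305,(v+.5)/5.5-.5+190),z)
th=A(170,179,.012); end=A(180,559,.012)
d=th-end; print('len',np.linalg.norm(d),'yaw',np.arctan2(d[1],d[0])); u=d/np.linalg.norm(d)
print('origin from throat',th+.02*u,'from end',end+.184*u)
g=A(161,370,.05); print('griptop',g,'pred',(th+.02*u)-.105*u)
c=[B(*p,.008) for p in((417,30),(650,30),(652,553),(415,553))]
print(c); l=c[0]-c[3]; r=c[1]-c[2]; print(np.arctan2(l[1],l[0]),np.arctan2(r[1],r[0]),np.linalg.norm(l))
m=sum(c)/4; print('centre',m); yaw=np.arctan2((l+r)[1],(l+r)[0]); U=np.array([np.cos(yaw),np.sin(yaw),0])
print('stand',m+.0675*U,yaw)
print('nut',[B(*p,.026) for p in((490,83),(577,80),(579,168),(493,170))], 'peg',B(459,478,.038))
print('wing',B(488,95,.068),B(572,138,.068))
E
```

```text
len 0.1603348772734383 yaw 0.032704935431319096
origin from throat [0.52768468 0.28485963 0.012     ] from end [0.53134785 0.28497947 0.012     ]
griptop [0.42472804 0.27982147 0.05      ] pred [0.42274083 0.28142622 0.012     ]
[array([0.64002596, 0.03871156, 0.008     ]), array([ 0.63880963, -0.0607095 ,  0.008     ]), array([ 0.4160668 , -0.05752263,  0.008     ]), array([0.41732775, 0.04163771, 0.008     ])]
-0.013138798053406835 -0.014306404874917045 0.22271742732848304
centre [ 0.52805754 -0.00947071  0.008     ]
stand [ 0.59555118 -0.01039697  0.008     ] -0.013722664628569534
nut [array([0.61321395, 0.00783406, 0.026     ]), array([ 0.61404742, -0.02873867,  0.026     ]), array([ 0.5765696 , -0.02898177,  0.026     ]), array([0.5761663 , 0.00702606, 0.026     ])] peg [0.44645497 0.02253919 0.038     ]
wing [0.60031844 0.00868329 0.068     ] [ 0.582127   -0.02525077  0.068     ]
```

```bash
python3 -m jog '[{"x":0.54,"y":-0.778,"rz":0.2},{"x":0.54,"y":-0.778,"rz":0.2},{"x":0.54,"y":-0.778,"rz":0.2},{"x":0.54,"y":-0.778,"rz":0.2},{"x":0.54,"y":-0.778,"rz":0.2},{"x":0.54,"y":-0.778,"rz":0.2},{"x":0.54,"y":-0.778,"rz":0.2},{"x":0.54,"y":-0.778,"rz":0.2}]'; python3 -m jog '[{},{}]'
python3 - <<'E'
from h import *
from scipy.spatial.transform import Rotation as T
o=get_obs();p=camera_params('wrist');f=grab_frame('wrist');cv2.imwrite('pics/w1.png',f[:,:,::-1])
np.savez('w1.npz',**p)
M=T.from_rotvec(o['orientation']).as_matrix(); print(o['tcp_pos'],np.degrees(np.arctan2(M[1,1],M[0,1])),M[:,2],o['joints'])
print(-p['R'].T@p['t'])
for z,x in((.05,(.424,.281)),(.012,(.529,.285)),(.012,(.345,.279))): print(topix('wrist',[*x,z],p))
E
```

```text
[0.16477399 0.65404286 0.2304265 ] 75.86274670161801 [-2.92861801e-04 -1.59689337e-03 -9.99998682e-01] [-1.43208231  0.47772567  0.02230403  1.55632928 -0.0114934   1.10928878
 -0.08308504]
[0.08890761 0.67303089 0.3725436 ]
[ 71.20862056 489.27439916]
[125.07911778 517.28669926]
[ 60.03439413 415.03033935]validation failed for argument at $[0]...
validation failed for argument at $[0]...
```

View pics/w1.png

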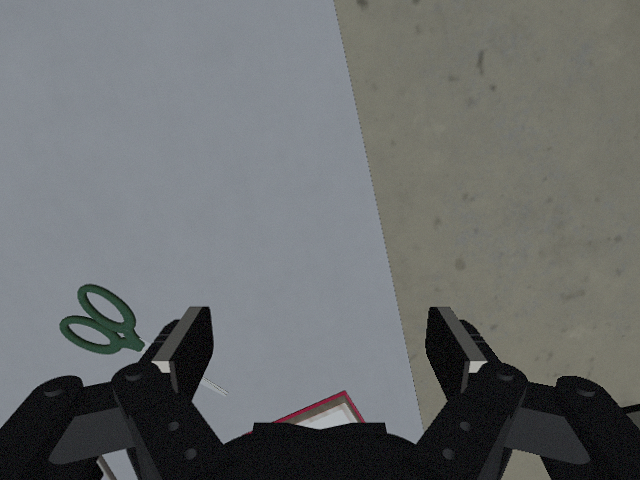

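The arm has not moved because every row needs all seven keys. The picture shows only the open fingers, the scissors at (100,320) and the bench edge. I'll resend the move with full rows.

```bash
python3 -m jog '[{"x":0.54,"y":-0.778,"z":0,"rx":0,"ry":0,"rz":0.2,"jaw":1},{"x":0.54,"y":-0.778,"z":0,"rx":0,"ry":0,"rz":0.2,"jaw":1},{"x":0.54,"y":-0.778,"z":0,"rx":0,"ry":0,"rz":0.2,"jaw":1},{"x":0.54,"y":-0.778,"z":0,"rx":0,"ry":0,"rz":0.2,"jaw":1},{"x":0.54,"y":-0.778,"z":0,"rx":0,"ry":0,"rz":0.2,"jaw":1},{"x":0.54,"y":-0.778,"z":0,"rx":0,"ry":0,"rz":0.2,"jaw":1},{"x":0.54,"y":-0.778,"z":0,"rx":0,"ry":0,"rz":0.2,"jaw":1},{"x":0.54,"y":-0.778,"z":0,"rx":0,"ry":0,"rz":0.2,"jaw":1}]'; python3 -m jog '[{"x":0,"y":0,"z":0,"rx":0,"ry":0,"rz":0,"jaw":1},{"x":0,"y":0,"z":0,"rx":0,"ry":0,"rz":0,"jaw":1}]'
cat >> h.py <<'E'
from scipy.spatial.transform import Rotation as T
def pose():
    o=get_obs(); M=T.from_rotvec(o['orientation']).as_matrix()
    print('t',round(o['clock'],2),'tcp',o['tcp_pos'].round(4),'yaw_y',np.degrees(np.arctan2(M[1,1],M[0,1])).round(2),'z',M[:,2].round(3),'j',o['joints'].round(2),'F',o['contact_force'].round(1),'w',round(o['grip_width'],4),'g',round(o['gripper_force'],1))
E
python3 - <<'E'
from h import *
pose();p=camera_params('wrist');f=grab_frame('wrist');cv2.imwrite('pics/w2.png',f[:,:,::-1])
np.savez('w2.npz',**p)
for z,x in((.05,(.424,.281)),(.012,(.529,.285)),(.012,(.345,.279))): print(topix('wrist',[*x,z],p))
E
```

```text
clock: 1.15
tcp_pos: [0.4248, 0.2794, 0.2313]
orientation: [-0.053, 3.141, 0.0]
contact_force: [1.3, 0.1, 0.8]
grip_width: 0.0853
gripper_force: 0.0
clock: 1.4
tcp_pos: [0.4238, 0.2814, 0.2312]
orientation: [0.05, -3.141, -0.0]
contact_force: [0.5, 0.3, 0.3]
grip_width: 0.0853
gripper_force: 0.0
t 1.4 tcp [0.4238 0.2814 0.2312] yaw_y 91.84 z [-0.  0. -1.] j [-0.84  0.2   0.15  1.96 -0.04  0.99  0.93] F [0.5 0.3 0.3] w 0.0853 g 0.0
[318.74807823 211.92981068]
[319.26949645 298.48079036]
[319.41486961 119.53516112]
```

View pics/w2.png

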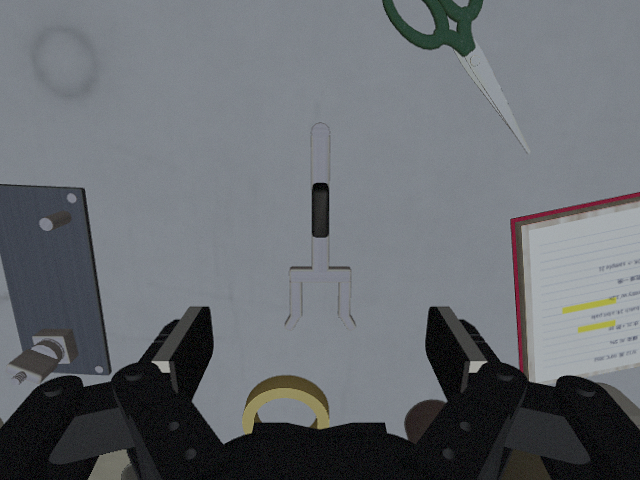

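The spanner lies straight along the image at u=320, with its grip top centred at (320,211) as predicted and its throat at about v=281. I'll go down and grip.

```bash
python3 -m jog '[{"x":0,"y":0,"z":-0.9,"rx":0,"ry":0,"rz":0,"jaw":1},{"x":0,"y":0,"z":-0.9,"rx":0,"ry":0,"rz":0,"jaw":1},{"x":0,"y":0,"z":-0.9,"rx":0,"ry":0,"rz":0,"jaw":1},{"x":0,"y":0,"z":-0.65,"rx":0,"ry":0,"rz":0,"jaw":1},{"x":0,"y":0,"z":0,"rx":0,"ry":0,"rz":0,"jaw":-1},{"x":0,"y":0,"z":0,"rx":0,"ry":0,"rz":0,"jaw":-1},{"x":0,"y":0,"z":0,"rx":0,"ry":0,"rz":0,"jaw":-1},{"x":0,"y":0,"z":0,"rx":0,"ry":0,"rz":0,"jaw":-1}]' 100; python3 -m jog '[{"x":0,"y":0,"z":0,"rx":0,"ry":0,"rz":0,"jaw":-1},{"x":0,"y":0,"z":0,"rx":0,"ry":0,"rz":0,"jaw":-1},{"x":0,"y":0,"z":0,"rx":0,"ry":0,"rz":0,"jaw":-1}]'; python3 -c "from h import *;pose()"
```

```text
clock: 2.45
tcp_pos: [0.4249, 0.2822, 0.032]
orientation: [-0.051, 3.139, 0.004]
contact_force: [-5.7, -2.3, 16.7]
grip_width: 0.0135
gripper_force: 99.7
clock: 2.82
tcp_pos: [0.4249, 0.2821, 0.032]
orientation: [-0.051, 3.139, 0.003]
contact_force: [-1.3, 0.8, 8.8]
grip_width: 0.0137
gripper_force: 98.0
t 2.83 tcp [0.4249 0.2821 0.032 ] yaw_y 91.86 z [ 0.002  0.002 -1.   ] j [-0.79  0.5   0.11  2.1  -0.1   0.54  0.99] F [-1.3  0.8  8.8] w 0.0137 g 98.0
```

```bash
python3 -m jog '[{"x":0,"y":0,"z":0.6,"rx":0,"ry":0,"rz":0,"jaw":-1},{"x":0,"y":0,"z":0.6,"rx":0,"ry":0,"rz":0,"jaw":-1},{"x":0,"y":-0.8,"z":0,"rx":0,"ry":0,"rz":-0.065,"jaw":-1},{"x":0,"y":-0.8,"z":0,"rx":0,"ry":0,"rz":-0.05,"jaw":-1},{"x":0,"y":-0.8,"z":0,"rx":0,"ry":0,"rz":-0.05,"jaw":-1},{"x":0,"y":-0.8,"z":0,"rx":0,"ry":0,"rz":-0.05,"jaw":-1},{"x":-0.05,"y":-0.8,"z":0,"rx":0,"ry":0,"rz":-0.05,"jaw":-1},{"x":0,"y":-0.8,"z":0,"rx":0,"ry":0,"rz":0,"jaw":-1}]'; python3 -m jog '[{"x":0,"y":-0.035,"z":0,"rx":0,"ry":0,"rz":0,"jaw":-1},{"x":0,"y":0,"z":0,"rx":0,"ry":0,"rz":0,"jaw":-1},{"x":0,"y":0,"z":0,"rx":0,"ry":0,"rz":0,"jaw":-1}]'; python3 - <<'E'
from h import *
pose();p=camera_params('wrist');f=grab_frame('wrist');cv2.imwrite('pics/w3.png',f[:,:,::-1])
np.savez('w3.npz',**p)
for X in((.5955,-.0105,.026),(.446,.0216,.038),(.5275,-.009,.084)): print(topix('wrist',X,p))
E
```

```text
clock: 3.82
tcp_pos: [0.4207, -0.0083, 0.1029]
orientation: [0.022, 3.141, 0.001]
contact_force: [0.6, 0.8, -2.5]
grip_width: 0.0137
gripper_force: 98.7
clock: 4.2
tcp_pos: [0.4213, -0.0077, 0.1025]
orientation: [0.018, 3.141, 0.001]
contact_force: [0.5, 0.1, -2.9]
grip_width: 0.0136
gripper_force: 98.8
t 4.2 tcp [ 0.4213 -0.0077  0.1025] yaw_y 89.33 z [ 0.     0.001 -1.   ] j [-0.34  0.26  0.24  2.27 -0.1   0.62  1.54] F [ 0.5  0.1 -2.9] w 0.0136 g 98.8
[318.06772631 462.46238264]
[367.40682931 294.97435292]
[319.13292469 461.15271788]
```

View pics/w3.png

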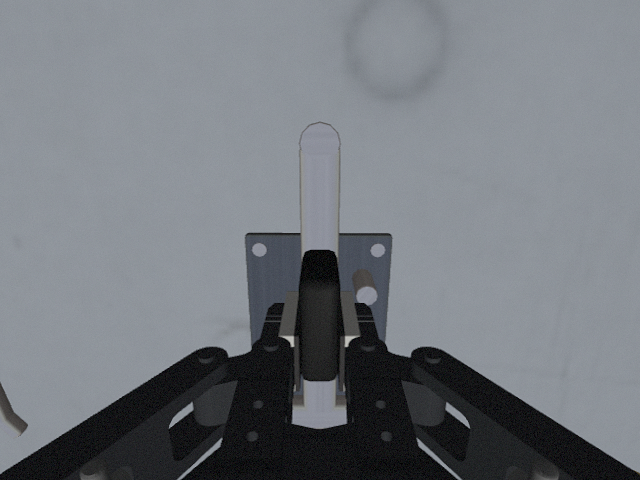

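The peg at (366,295) is exactly where it was predicted, and the handle is straight along u=320. I'll check the jaw from the top camera.

```bash
python3 - <<'E'
from h import *
print(toworld('wrist',(320,123),.0825,{k:v for k,v in np.load('w3.npz').items()}))
f=grab_frame('top')[:,:,::-1]
for X in((.5955,-.0105,.026),(.526,-.009,.0825)): print((topix('top',X)-[290,170]+.5)*5-.5)
cv2.imwrite('pics/t2.png',cv2.resize(f[170:290,290:390],None,fx=5,fy=5,interpolation=cv2.INTER_CUBIC))
E
```

```text
[ 0.34420809 -0.00670985  0.0825    ]
[235.15928115 212.66793942]
[235.23655459 346.02967373]
```

View pics/t2.png

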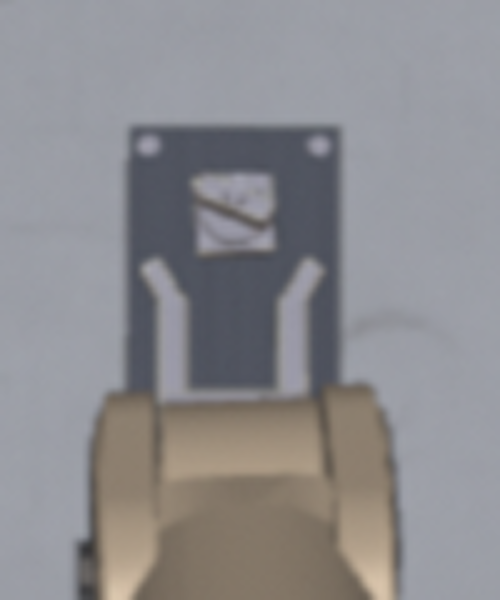

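The jaw is centred on the nut to about 1 mm: inner edges at u=188 and 278, throat at v=388, nut centre at u≈234. I'll lower it and slide most of the way on.

```bash
python3 -m jog '[{"x":0,"y":-0.01,"z":-0.47,"rx":0,"ry":0,"rz":0,"jaw":-1},{"x":0,"y":0,"z":-0.47,"rx":0,"ry":0,"rz":0,"jaw":-1},{"x":0,"y":0,"z":0,"rx":0,"ry":0,"rz":0,"jaw":-1},{"x":0.25,"y":-0.004,"z":0,"rx":0,"ry":0,"rz":0,"jaw":-1},{"x":0.25,"y":-0.004,"z":0,"rx":0,"ry":0,"rz":0,"jaw":-1},{"x":0.25,"y":-0.004,"z":0,"rx":0,"ry":0,"rz":0,"jaw":-1},{"x":0.25,"y":-0.004,"z":0,"rx":0,"ry":0,"rz":0,"jaw":-1},{"x":0,"y":0,"z":0,"rx":0,"ry":0,"rz":0,"jaw":-1}]'; python3 -c "from h import *;pose()"
```

```text
clock: 5.3
tcp_pos: [0.4829, -0.0105, 0.0461]
orientation: [0.022, 3.14, 0.0]
contact_force: [-0.2, 0.9, -2.7]
grip_width: 0.0134
gripper_force: 98.8
t 5.3 tcp [ 0.4829 -0.0105  0.0461] yaw_y 89.2 z [ 0.002  0.    -1.   ] j [-0.27  0.45  0.2   2.16 -0.17  0.54  1.61] F [-0.2  0.9 -2.7] w 0.0134 g 98.8
```

```bash
python3 -m jog '[{"x":0.06,"y":0,"z":0,"rx":0,"ry":0,"rz":0,"jaw":-1},{"x":0.06,"y":0,"z":0,"rx":0,"ry":0,"rz":0,"jaw":-1},{"x":0,"y":0,"z":0,"rx":0,"ry":0,"rz":0,"jaw":-1}]';  python3 -m jog '[{"x":0,"y":0,"z":-0.05,"rx":0,"ry":0,"rz":0,"jaw":-1},{"x":0,"y":0,"z":-0.05,"rx":0,"ry":0,"rz":0,"jaw":-1},{"x":0,"y":0,"z":0,"rx":0,"ry":0,"rz":0,"jaw":-1}]'
```

```text
clock: 5.68
tcp_pos: [0.4884, -0.0105, 0.0459]
orientation: [0.022, 3.141, 0.0]
contact_force: [-0.3, 0.6, -1.3]
grip_width: 0.0139
gripper_force: 98.8
clock: 6.05
tcp_pos: [0.4881, -0.0105, 0.04]
orientation: [-0.022, -3.141, -0.0]
contact_force: [-2.0, 0.0, 4.5]
grip_width: 0.0139
gripper_force: 99.4
```

```bash
python3 -m jog '[{"x":0.05,"y":0,"z":0,"rx":0,"ry":0,"rz":0,"jaw":-1},{"x":0,"y":0,"z":0,"rx":0,"ry":0,"rz":0,"jaw":-1}]';  python3 -m jog '[{"x":0.03,"y":0,"z":0,"rx":0,"ry":0,"rz":0,"jaw":-1},{"x":0,"y":0,"z":0,"rx":0,"ry":0,"rz":0,"jaw":-1}]'
```

```text
clock: 6.3
tcp_pos: [0.4911, -0.0106, 0.04]
orientation: [-0.022, -3.141, -0.0]
contact_force: [-3.1, -0.6, 5.1]
grip_width: 0.0134
gripper_force: 99.7
clock: 6.55
tcp_pos: [0.4913, -0.0106, 0.04]
orientation: [-0.022, -3.138, -0.0]
contact_force: [-6.8, 0.4, 11.7]
grip_width: 0.0137
gripper_force: 100.7
```

The spanner is home: the contact force rises at x=0.4912. I'll release, rise, and turn the tool over the stud.

```bash
python3 -m jog '[{"x":-0.015,"y":0,"z":0,"rx":0,"ry":0,"rz":0,"jaw":-1},{"x":0,"y":0,"z":0,"rx":0,"ry":0,"rz":0,"jaw":0.2},{"x":0,"y":0,"z":0,"rx":0,"ry":0,"rz":0,"jaw":0.2},{"x":0,"y":0,"z":0,"rx":0,"ry":0,"rz":0,"jaw":0.2},{"x":0,"y":0,"z":0.5,"rx":0,"ry":0,"rz":0,"jaw":1},{"x":0,"y":0,"z":0.8,"rx":0,"ry":0,"rz":0,"jaw":1},{"x":0,"y":0,"z":0.9,"rx":0,"ry":0,"rz":-1,"jaw":1},{"x":0,"y":0,"z":0,"rx":0,"ry":0,"rz":-1,"jaw":1}]'; python3 -m jog '[{"x":0.2,"y":0,"z":0,"rx":0,"ry":0,"rz":-1,"jaw":1},{"x":0.2,"y":0,"z":0,"rx":0,"ry":0,"rz":-1,"jaw":1},{"x":0.2,"y":0,"z":0,"rx":0,"ry":0,"rz":-1,"jaw":1},{"x":0.2,"y":0,"z":0,"rx":0,"ry":0,"rz":-1,"jaw":1},{"x":0,"y":0,"z":0,"rx":0,"ry":0,"rz":-1,"jaw":1},{"x":0,"y":0,"z":0,"rx":0,"ry":0,"rz":-1,"jaw":1},{"x":0,"y":0,"z":0,"rx":0,"ry":0,"rz":0,"jaw":1},{"x":0,"y":0,"z":0,"rx":0,"ry":0,"rz":0,"jaw":1}]'; python3 - <<'E'
from h import *
pose();p=camera_params('wrist');f=grab_frame('wrist');cv2.imwrite('pics/w4.png',f[:,:,::-1])
np.savez('w4.npz',**p)
for X in((.5955,-.0105,.026),(.5955,-.0105,.078),(.446,.0216,.038)): print(topix('wrist',X,p))
E
```

```text
clock: 7.55
tcp_pos: [0.4952, -0.0104, 0.1759]
orientation: [0.575, 3.081, 0.005]
contact_force: [0.3, 0.3, -0.6]
grip_width: 0.0856
gripper_force: 0.0
clock: 8.55
tcp_pos: [0.5402, -0.0104, 0.1719]
orientation: [2.032, 2.396, 0.0]
contact_force: [0.1, -0.2, -0.1]
grip_width: 0.0853
gripper_force: 0.0
t 8.55 tcp [ 0.5402 -0.0104  0.1719] yaw_y 9.41 z [ 0.  0. -1.] j [-0.54  0.36  0.55  1.97 -0.24  0.88  0.31] F [ 0.1 -0.2 -0.1] w 0.0853 g 0.0
[386.50664836 232.15114076]
[399.75075676 254.33181454]
[200.3213094  163.72694979]
```

View pics/w4.png

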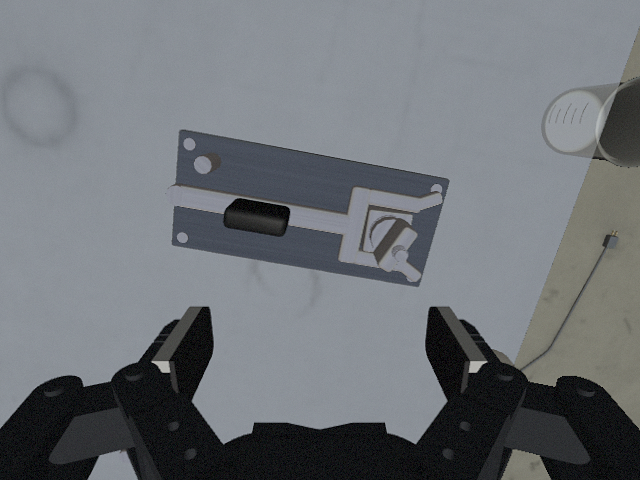

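The spanner sits round the nut, throat at about (355,228). The stud top at (400,255) matches my prediction, and the wing stands at about 63°. I'll go above the stud, align and grip the wing.

```bash
python3 -m jog '[{"x":0.23,"y":0,"z":0,"rx":0,"ry":0,"rz":-0.9,"jaw":1},{"x":0.23,"y":0,"z":0,"rx":0,"ry":0,"rz":-0.9,"jaw":1},{"x":0.23,"y":0,"z":0,"rx":0,"ry":0,"rz":-0.9,"jaw":1},{"x":0.23,"y":0,"z":0,"rx":0,"ry":0,"rz":-0.8,"jaw":1},{"x":0,"y":0,"z":0,"rx":0,"ry":0,"rz":0,"jaw":1},{"x":0,"y":0,"z":0,"rx":0,"ry":0,"rz":0,"jaw":1}]'; python3 - <<'E'
from h import *
pose();p=camera_params('wrist');f=grab_frame('wrist');np.savez('w5.npz',**p)
U=topix('wrist',(.5955,-.0105,.068),p);print(U,topix('wrist',(.5955,-.0105,.078),p))
x,y=U.astype(int);x0,y0=max(0,x-70),max(0,y-90)
print(x0,y0)
cv2.imwrite('pics/w5.png',cv2.resize(f[y0:y0+140,x0:x0+140,::-1],None,fx=4,fy=4,interpolation=cv2.INTER_CUBIC))
E
```

```text
clock: 9.35
tcp_pos: [0.5948, -0.0107, 0.1717]
orientation: [-2.658, -1.674, 0.001]
contact_force: [-0.4, -0.0, -0.2]
grip_width: 0.0851
gripper_force: 0.0
t 9.35 tcp [ 0.5948 -0.0107  0.1717] yaw_y -25.61 z [-0.001  0.    -1.   ] j [-0.6   0.48  0.68  1.85 -0.37  0.94 -0.19] F [-0.4 -0.  -0.2] w 0.0851 g 0.0
[319.90584325 236.18397109] [319.92718059 240.6681686 ]
249 146
```

View pics/w5.png

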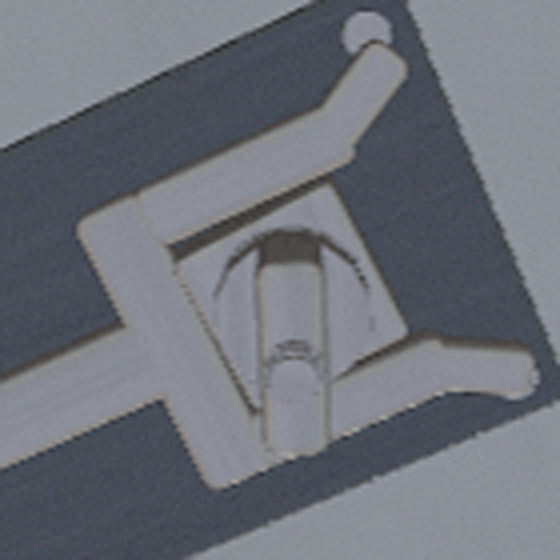

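The wing is vertical in the image, so the tool is aligned with it. Its centre is about 2.5 px (2 mm) to the right, so I'll correct that, go down and grip.

```bash
python3 -m jog '[{"x":0.04,"y":-0.01,"z":-0.7,"rx":0,"ry":0,"rz":0,"jaw":1},{"x":0,"y":0,"z":-0.7,"rx":0,"ry":0,"rz":0,"jaw":1},{"x":0,"y":0,"z":-0.68,"rx":0,"ry":0,"rz":0,"jaw":1},{"x":0,"y":0,"z":0,"rx":0,"ry":0,"rz":0,"jaw":-1},{"x":0,"y":0,"z":0,"rx":0,"ry":0,"rz":0,"jaw":-1},{"x":0,"y":0,"z":0,"rx":0,"ry":0,"rz":0,"jaw":-1},{"x":0,"y":0,"z":0,"rx":0,"ry":0,"rz":0,"jaw":-1},{"x":0,"y":0,"z":0,"rx":0,"ry":0,"rz":0,"jaw":-1}]' 40; python3 -c "from h import *;pose();print(get_obs()['moment'])"
```

```text
clock: 10.4
tcp_pos: [0.5976, -0.0103, 0.0485]
orientation: [-2.659, -1.669, -0.001]
contact_force: [-4.7, 2.2, 9.3]
grip_width: 0.0109
gripper_force: 40.2
t 10.4 tcp [ 0.5976 -0.0103  0.0485] yaw_y -25.76 z [-0.     0.002 -1.   ] j [-0.5   0.65  0.56  1.91 -0.51  0.73 -0.09] F [-4.7  2.2  9.3] w 0.0109 g 40.2
[ 0.3629217   1.00212446 -0.02476085]
```

```bash
python3 -m jog '[{"x":0,"y":0,"z":0,"rx":0,"ry":0,"rz":-0.5,"jaw":-1},{"x":0,"y":0,"z":0,"rx":0,"ry":0,"rz":-0.5,"jaw":-1},{"x":0,"y":0,"z":0,"rx":0,"ry":0,"rz":-0.5,"jaw":-1},{"x":0,"y":0,"z":0,"rx":0,"ry":0,"rz":-0.5,"jaw":-1},{"x":0,"y":0,"z":0,"rx":0,"ry":0,"rz":-0.5,"jaw":-1},{"x":0,"y":0,"z":0,"rx":0,"ry":0,"rz":-0.5,"jaw":-1},{"x":0,"y":0,"z":0,"rx":0,"ry":0,"rz":-0.5,"jaw":-1},{"x":0,"y":0,"z":0,"rx":0,"ry":0,"rz":0,"jaw":-1}]'; python3 - <<'E'
from h import *
pose();print(get_obs()['moment']);f=grab_frame('top')[:,:,::-1]
g=grab_frame('scene')[:,:,::-1]
a=cv2.resize(f[185:300,290:390],(400,460),interpolation=cv2.INTER_CUBIC);b=cv2.resize(g[190:305,250:350],(400,460),interpolation=cv2.INTER_CUBIC)
b=cv2.resize(g[215:300,255:375],(400,460)) if 0 else b
cv2.imwrite('pics/t6.png',np.hstack([a,b]))
E
```

```text
clock: 11.4
tcp_pos: [0.598, -0.0108, 0.0486]
orientation: [-3.039, -0.791, -0.001]
contact_force: [-4.2, 0.3, 10.6]
grip_width: 0.0113
gripper_force: 40.2
t 11.4 tcp [ 0.598  -0.0108  0.0486] yaw_y -60.82 z [ 0.     0.001 -1.   ] j [-0.6   0.7   0.72  1.91 -0.66  0.77 -0.57] F [-4.2  0.3 10.6] w 0.0113 g 40.2
[ 0.15979192  0.90966002 -0.01568894]
```

```bash
python3 -m jog '[{"x":0,"y":0,"z":0,"rx":0,"ry":0,"rz":-0.5,"jaw":-1},{"x":0,"y":0,"z":0,"rx":0,"ry":0,"rz":-0.5,"jaw":-1},{"x":0,"y":0,"z":0,"rx":0,"ry":0,"rz":-0.5,"jaw":-1},{"x":0,"y":0,"z":0,"rx":0,"ry":0,"rz":-0.5,"jaw":-1},{"x":0,"y":0,"z":0,"rx":0,"ry":0,"rz":-0.5,"jaw":-1},{"x":0,"y":0,"z":0,"rx":0,"ry":0,"rz":-0.5,"jaw":-1}]'; python3 - <<'E'
from h import *
pose();print(get_obs()['moment']);f=grab_frame('wrist')[:,:,::-1];p=camera_params('wrist')
print([topix('wrist',X,p) for X in((.446,.0216,.038),(.492,-.009,.058))])
cv2.imwrite('pics/w7.png',f)
E
```

```text
clock: 12.25
tcp_pos: [0.598, -0.0113, 0.0486]
orientation: [-3.141, 0.025, -0.001]
contact_force: [-3.9, -0.9, 8.6]
grip_width: 0.011
gripper_force: 40.0
t 12.25 tcp [ 0.598  -0.0113  0.0486] yaw_y -90.92 z [ 0.001  0.001 -1.   ] j [-0.68  0.76  0.85  1.92 -0.78  0.83 -0.99] F [-3.9 -0.9  8.6] w 0.011 g 40.0
[-0.17793192  0.77820848  0.07479871]
[array([267.33695298, 531.00089791]), array([317.37817212, 508.6140226 ])]
```

```bash
for i in 1; do python3 -m jog '[{"x":0,"y":0,"z":0,"rx":0,"ry":0,"rz":-0.4,"jaw":-1}]'>/dev/null; python3 -c "from h import *;pose();print(get_obs()['moment'])"; python3 -m jog '[{"x":0,"y":0,"z":0,"rx":0,"ry":0,"rz":-0.4,"jaw":-1}]'>/dev/null; python3 -c "from h import *;pose();print(get_obs()['moment'])"; done
python3 - <<'E'
from h import *
a=grab_frame('top')[:,:,::-1];b=grab_frame('scene')[:,:,::-1]
cv2.imwrite('pics/t8.png',np.hstack([cv2.resize(a[185:300,290:390],(400,460),interpolation=cv2.INTER_CUBIC),cv2.resize(b[215:307,255:335],(400,460),interpolation=cv2.INTER_CUBIC)]))
E
```

```text
t 12.43 tcp [ 0.598  -0.0114  0.0486] yaw_y -94.87 z [ 0.001  0.001 -1.   ] j [-0.69  0.77  0.87  1.92 -0.8   0.84 -1.04] F [-3.  -0.8  8.4] w 0.0109 g 40.0
[-0.18532309  0.83992974  0.11656904]
t 12.55 tcp [ 0.598  -0.0115  0.0486] yaw_y -98.89 z [ 0.001  0.    -1.   ] j [-0.7   0.78  0.88  1.92 -0.81  0.85 -1.1 ] F [-3.3 -0.4  8.5] w 0.0112 g 40.0
[-0.23815049  0.8682958   0.16430468]
```

View pics/t8.png

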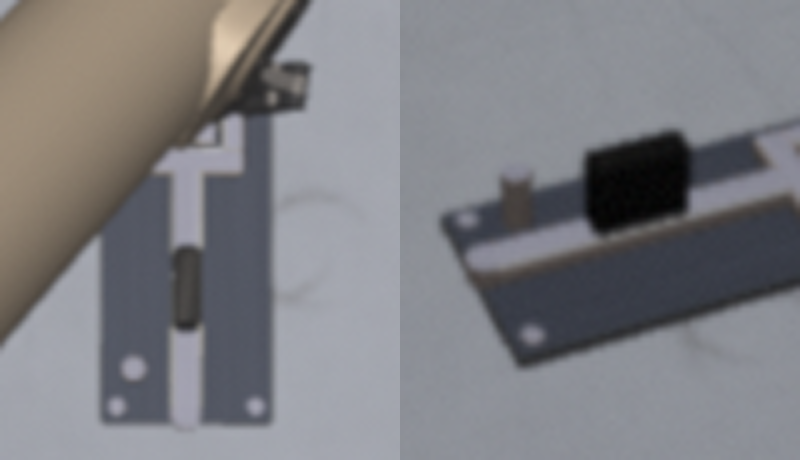

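The picture shows the spanner flat and in line, with its handle still clear of the peg at (133,367). The wing is about 0.14 rad past the line and the moment is rising, so the nut is tight. I'll release, rise and check that the wing stays put.

```bash
python3 -m jog '[{"x":0,"y":0,"z":0,"rx":0,"ry":0,"rz":0,"jaw":0.3},{"x":0,"y":0,"z":0,"rx":0,"ry":0,"rz":0,"jaw":1},{"x":0,"y":0,"z":0,"rx":0,"ry":0,"rz":0,"jaw":1},{"x":0,"y":0,"z":0,"rx":0,"ry":0,"rz":0,"jaw":1},{"x":0,"y":0,"z":0.7,"rx":0,"ry":0,"rz":0,"jaw":1},{"x":0,"y":0,"z":0.8,"rx":0,"ry":0,"rz":0,"jaw":1},{"x":0,"y":0,"z":0.8,"rx":0,"ry":0,"rz":0,"jaw":1},{"x":0,"y":0,"z":0,"rx":0,"ry":0,"rz":0,"jaw":1}]'; python3 - <<'E'
from h import *
pose();p=camera_params('wrist');f=grab_frame('wrist')
U=topix('wrist',(.598,-.0112,.068),p);x,y=U.astype(int);print(U)
g=cv2.cvtColor(f,cv2.COLOR_RGB2GRAY)[y-40:y+40,x-40:x+40]
L=cv2.createLineSegmentDetector().detect(g)[0][:,0]
for l in L:
    d=np.hypot(l[2]-l[0],l[3]-l[1])
    if d>14: print(l.round(0),'len',d.round(0),'deg from vertical',np.degrees(np.arctan2(l[2]-l[0],l[3]-l[1])).round(1))
E
```

```text
clock: 13.65
tcp_pos: [0.6, -0.0118, 0.1886]
orientation: [-3.131, 0.241, -0.01]
contact_force: [0.1, 0.0, 0.4]
grip_width: 0.0858
gripper_force: 0.0
t 13.65 tcp [ 0.6    -0.0118  0.1886] yaw_y -98.81 z [ 0.006  0.    -1.   ] j [-0.82  0.62  1.07  1.84 -0.63  1.06 -1.23] F [0.1 0.  0.4] w 0.0858 g 0.0
[318.11642719 233.96046918]
[56. 62. 78. 60.] len 23.0 deg from vertical 96.1
[19.  8. 21. 44.] len 36.0 deg from vertical 2.8
[12. 68. 36. 65.] len 24.0 deg from vertical 96.3
[ 1.  8. 10. 67.] len 59.0 deg from vertical 9.0
[61. 46. 62.  9.] len 36.0 deg from vertical 179.8
[57. 78. 55. 63.] len 15.0 deg from vertical -172.6
[20. 51. 14.  5.] len 45.0 deg from vertical -172.5
[79. 33. 76.  0.] len 33.0 deg from vertical -176.1
[32. 44. 33. 17.] len 28.0 deg from vertical 179.2
[62.  0. 67. 45.] len 44.0 deg from vertical 5.9
[62.  7. 19.  7.] len 43.0 deg from vertical -90.1
[49. 17. 50. 46.] len 29.0 deg from vertical 1.6
[47. 37. 47. 22.] len 15.0 deg from vertical 180.0
```

The wing stayed aligned with the tool (jam about 1.25 rad) and the nut is about 0.14 rad from square. The spanner is in place, so I'll hand in.

```bash
python3 -c "from bench import r;print(r.hand_in())"
```

```text
the job is handed in; nothing more can be done
None
```

I handed the job in at about 13.7 s. By my measurements the jam nut is tight (about 1.25 rad), the lower nut is about 0.14 rad from square, and the wide spanner is flat and home round it. The judge returned no verdict.

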